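Set the press stud of an index-card box with snap pliers

TASK

Take the snap pliers out of the wooden block, lower their open jaws over the front wall of the blue card box until the throat just rests on the rim with the dies either side of the press stud, and squeeze the handles until the cap clicks fully home, but no harder, or it will crack. Keep the pliers resting only lightly on the rim while you squeeze: do not lean on the box, shove it or tip it. Then let the jaws open, lift them clear and stand the pliers back in their pocket in the block, jaws down, leaving the box's lid open and the other things on the desk where they are.

Things in the scene. Friction and masses are not known exactly. Their poses are not given: they have to be found in the camera images.
- box: Open blue card box, about 0.9 kg, loose: 125 mm (x) by 165 mm (y) by 110 mm high, 3 mm walls. Origin centre of the underside, z up. The stud wall is the one at its own -x, outer face at x = -62.5 mm. Inside, the first 70 mm behind that wall are empty, then cards. Its lid stands open on the far (+x) rim, reaching 240 mm above the desk.
- stud (a point): Where the press stud's axis meets the outer face of the stud wall: middle of the wall, 24 mm below the rim, 86 mm above the desk. Same axes as the box: -x points out of the wall along the stud, y along the wall, z up. Inside, the white socket half stands 3.5 mm proud of the wall's inner face (15 mm across).
- cap (a joint): Travel (m) of the white cap (15 mm across, 4 mm thick), its post already loosely in the hole: 0 = standing 4.2 mm off the wall, 0.0042 = home, flat on the wall. Pushing takes up to about 17 N (at 0.0012), then less and less; past 0.0028 the socket's spring snaps over and pulls it home, short of that it springs back. Home, it stands firm. More than 35 N cracks it.
- box_lid (a joint): Lid angle (rad) of the box: 0 shut, about 1.8 open as found. Leave it open.
- pliers: Snap pliers, 0.2 kg, standing jaws down in the block. Origin on the hinge pin; z up to the handles, x along the pin (jaws 12 mm, grips 14 mm thick along x), handles and jaws close along y. Symmetric about the xz plane when open; squeezed by angle q, this frame turns about q/2 off the middle. Jaw tips 42 mm below the pin, 47 mm wide over the open tips.
- jaw (a joint): Closing angle (rad) of the pliers: 0 = sprung fully open (24 mm between the dies), 0.375 = dies 10.5 mm apart, which is the clicked stud's thickness; 0.42 is the stop. A return spring: about 5 N on each grip starts to close them, about 8 N holds them shut on nothing.
- grip (a point): Point midway between the two blue grips, 70 mm above the hinge pin. The grips are 42 mm long (z) and 66 mm apart over their outsides here when open, 59 mm when closed by 0.1 rad (their outsides are then parallel), 40 mm when the dies are 10.5 mm apart. The dies press with about twice the force on a grip beyond the spring's; the click needs about 15 N on a grip.
- throat (a point): Lowest point of the round throat between the jaws (12 mm radius about the pin), 12 mm below the pin on the pliers' z axis. It rests on the box rim when the dies are level with the stud.
- mouth (a point): Point midway between the two dies (12 mm across) when open, 36 mm below the hinge pin, on the pliers' z axis.
- table: The desk, wood-topped, surface at z = 0. The box bears on it with its own weight (8 to 12 N); pressing down on the box with more than about 18 N strains its walls.
- block: Wooden tool block fixed to the desk: 80 mm (x) by 110 mm (y) by 60 mm high, origin at the centre of its underside, z up.
- pocket (a point): Centre of the mouth of the pliers' pocket, on the block's top face (60 mm above the desk), axes as the block. The pocket is 15 mm (x) by 51 mm (y), 40 mm deep, with a 4 mm bevel round its mouth. The pliers stand in it on their jaw tips, hinge pin 2 mm above the top face.
- green_box: Bystander: shut green card box, 120 x 160 x 109 mm, loose.
- stapler: Bystander: red and black stapler, 130 mm long, 50 mm high, loose.
- mug: Bystander: red mug, 82 mm across, 92 mm high, loose.
- stud_tray: Bystander: clear tray of spare studs, 75 x 115 x 20 mm, loose.
- calculator: Bystander: black calculator, 150 x 80 x 14 mm, loose.
- bradawl: Bystander: bradawl with a wooden handle, 160 mm long, lying on the desk.

How it is judged:
By the outcome, as a careful person would: the job done as asked, in the order asked, and still so for the second after the job is handed in, with the robot touching nothing.
It also fails if it takes over 72 s, if anything falls off the work surface, if the arm or the gripper's body presses on something with over 40 N, if the wrist force passes 120 N, or if a joint passes its speed limit or range.

ROBOT

A 7-joint arm with a two-finger parallel gripper is mounted at the origin on the work surface. World frame = base frame: x ahead of the robot, y to its left, z up, the work surface at z = 0. Lengths are in m, angles in rad, forces in N, time in s.
With the tool pointing down it reaches from about 0.425 to 0.825 m from the base axis. Payload 3.6 kg.
Tool frame: the origin (TCP) lies where the fingers leave the gripper's body, on its centre line; the fingertips stand 73 mm ahead of it and the grasp point (between the pads) lies 54 mm ahead of it; z points along the fingers, y is the line along which they close (so a half turn about z gives the same grasp; the last joint's range is limited). The gripper opens to 85 mm and grips with 20 to 120 N. Pads are 22 mm wide; open, the fingers measure 114 mm over their backs; the gripper's body (76 mm by 85 mm) begins 54 mm behind the grasp point. The pads swing forward as they close: fully open they stand 13 mm farther back than shut.
Start: joints at [-1.341, 0.615, -0.013, 1.423, 0.008, 1.103, -0.04], TCP at [0.165, 0.629, 0.304] pointing down, gripper open.
Joint ranges: [-3.12, 3.12], [-0.3, 2.06], [-1.34, 1.32], [0.26, 2.42], [-1.36, 4.5], [0.01, 1.98], [-2.84, 2.84]. Speed limits (rad/s): [2.79, 2.79, 3.14, 3.14, 3.14, 3.14, 3.14].

INTERFACE

Orientations are given as a unit quaternion [x, y, z, w].
In Python, from station import arm, snapshot, camera_info, ticket gives the robot as it stands. Calls block until the motion is done:
- arm.movep(position, orientation): joint-space move of the TCP to a pose.
- arm.line_to(position, velocity=0.15, ori=None): straight line of the TCP; ori=None keeps the orientation; velocity is the mean speed in m/s.
- arm.move_j(angles): joint-space move.
- arm.move_gripper(opening, effort=None): opening from 0.0 (shut) to 1.0 (fully open); effort is the grip in N (None keeps the last); returns when the fingers have stopped.
- arm.pause(seconds).
- arm.ik(position, orientation): joint angles nearest the present ones, or None.
- snapshot(name): name is "scene" or "side" or "wrist"; returns the picture (480x640x3 uint8, blue, green, red); there is no depth.
- camera_info(name): a dict with "fx", "fy", "cx", "cy" (pixels), "R" (3x3) and "t" (3): a world point X has camera coordinates R X + t; the wrist camera has in their place "T_tool_cam" (4x4, takes a point from camera to tool coordinates, whose origin is the TCP and whose axes are the flange's). Camera axes: x right, y down, z forward; pixel columns grow to the right and rows downward; lengths in m; the calibration is good to about 2 mm. A picture is of the moment at which its call begins: read the wrist's pose just before it. camera_info takes no time and is no camera call.
A pose or a line that the arm cannot do raises arm.MotionError and nothing moves.
- ticket.finish_job(): hands the job in; it is judged then, once.
Readings, each from a call of its own:
- arm.read_time(): time.
- arm.read_joint_positions(): joint angles.
- arm.read_dq(): joint speeds.
- arm.read_effort(): joint torques, N m.
- arm.read_tool_pos(): TCP position.
- arm.read_eef_rot(): TCP orientation.
- arm.read_ft_force(): force on the tool from outside, world axes, zero at the start.
- arm.read_wrist_torque(): the same for the moment, N m.
- arm.read_opening(): opening from 0.0 (shut) to 1.0 (fully open).
- arm.read_finger_force(): force on a finger pad.
Only numpy, scipy, OpenCV 4.12 (cv2) and the standard library are available. Lean on these libraries where they do the work, as an engineer would, in place of code of your own. Each camera call takes 0.05 s, during which the arm holds its last target. There are 200 camera calls.

## Working session

There is one attempt and no reset: what is moved stays moved. The work goes in short steps, each a Python script; the robot and the scene stay as the last script left them, time stands still between calls to the robot, and variables do not carry over. Pictures are saved under pics/ and viewed, at most 10 in all, crops included, and the job is handed in when it is done.

```bash
ls; mkdir -p pics
python3 - <<'E'
from station import arm, snapshot, camera_info
import cv2, numpy as np
a=snapshot("scene");b=snapshot("side")
cv2.imwrite("pics/scene.png",a);cv2.imwrite("pics/side.png",b);cv2.imwrite("pics/wrist.png",snapshot("wrist"))
for n in("scene","side"):
    c=camera_info(n);print(n,c["fx"],c["cx"],c["cy"],(-np.array(c["R"]).T@np.array(c["t"])).round(3),np.array(c["R"]).round(2).tolist())
print(camera_info("wrist"),arm.read_tool_pos(),arm.read_eef_rot(),arm.read_time())
E
```

```text
pics
scene 490.52909199657785 321.4881925833588 238.25853742173433 [ 1.024 -0.544  0.84 ] [[0.8, 0.61, -0.0], [0.42, -0.55, -0.72], [-0.44, 0.57, -0.69]]
side 479.4355021965592 322.9303979055817 239.71769887068493 [ 0.31  -0.734  0.965] [[0.96, -0.28, -0.0], [-0.2, -0.68, -0.7], [0.2, 0.68, -0.71]]
{'fx': 373.77079694001714, 'fy': 373.77079694001714, 'cx': 319.70510914733103, 'cy': 239.6141240213307, 'T_tool_cam': array([[ 4.50631331e-04, -9.63627797e-01, -2.67247575e-01,
         6.67535796e-02],
       [ 9.99999794e-01,  3.12242433e-04,  5.60325946e-04,
         2.33988881e-04],
       [-4.56499623e-04, -2.67247772e-01,  9.63627739e-01,
        -7.03025116e-02],
       [ 0.00000000e+00,  0.00000000e+00,  0.00000000e+00,
         1.00000000e+00]])} [0.16494897 0.62826631 0.30299464] [ 1.28016289e-01  9.91771549e-01 -1.00432210e-03 -1.25804884e-04] 0.15
```

View pics/scene.png

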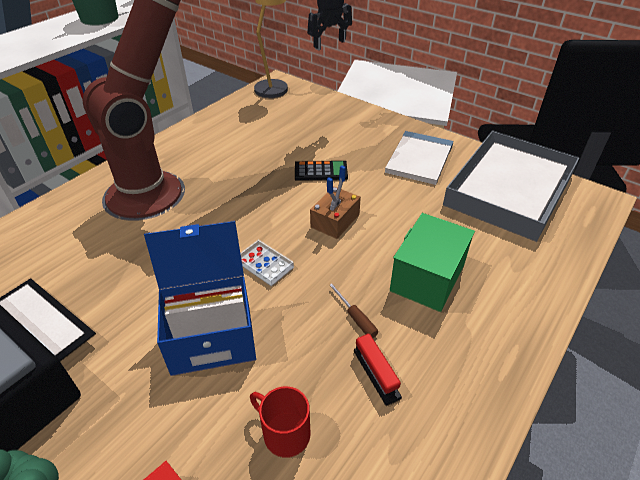

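View pics/side.png

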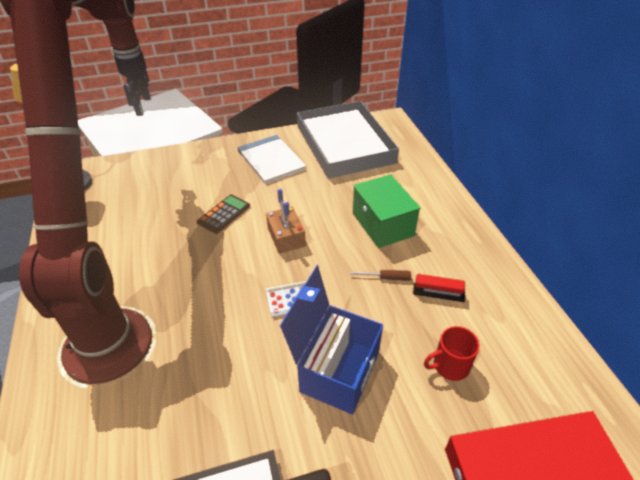

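The scene view shows the blue box, with its stud wall facing the camera and the stud near (207,345). The block with the pliers is near (335,205). In the side view the block is near (285,225). Next I'll get rough positions from rays and look from the wrist.

```bash
cat > h.py <<'E'
from station import arm, snapshot, camera_info, ticket
import cv2, numpy as np
from scipy.spatial.transform import Rotation as Ro
def ray(n,uv,pose=None):
    c=camera_info(n);d=np.array([(uv[0]-c["cx"])/c["fx"],(uv[1]-c["cy"])/c["fy"],1.])
    if n=="wrist":
        p,q=pose;T=np.array(c["T_tool_cam"]);R=Ro.from_quat(q).as_matrix()
        return R@T[:3,3]+p, R@T[:3,:3]@d
    R=np.array(c["R"]);return -R.T@np.array(c["t"]),R.T@d
def plane(n,uv,z,pose=None):
    o,d=ray(n,uv,pose);return o+d*(z-o[2])/d[2]
def tri(*rs):
    A=0;b=0
    for o,d in rs:
        d=d/np.linalg.norm(d);P=np.eye(3)-np.outer(d,d);A=A+P;b=b+P@o
    x=np.linalg.solve(A,b);return x,[np.linalg.norm(np.cross(x-o,d/np.linalg.norm(d))) for o,d in rs]
def qdown(yaw): # tool z down, tool y along (cos yaw, sin yaw)
    y=np.array([np.cos(yaw),np.sin(yaw),0]);z=np.array([0,0,-1.]);return Ro.from_matrix(np.c_[np.cross(y,z),y,z]).as_quat()
def look(name):
    p,q=np.array(arm.read_tool_pos()),np.array(arm.read_eef_rot());im=snapshot("wrist")
    cv2.imwrite(f"pics/{name}.png",im);np.savez(f"pics/{name}.npz",p=p,q=q);return im,(p,q)
E
python3 - <<'E'
from h import *
for nm,uv,z in[("stud",(207,345),.086),("botL",(170,374),0),("botR",(255,360),0),("lidL",(146,235),.24),("lidR",(240,222),.24),("block",(335,203),.06)]:
    print(nm,plane("scene",uv,z).round(3))
print(tri(ray("scene",(335,203)),ray("side",(286,222))))
a,b=plane("scene",(170,374),0),plane("scene",(255,360),0);print(np.linalg.norm(a-b))
sc=cv2.imread("pics/scene.png");sd=cv2.imread("pics/side.png")
f=lambda im,x,y:cv2.resize(im[y:y+75,x:x+100],(400,300),interpolation=cv2.INTER_CUBIC)
g=lambda im,x,y:cv2.resize(im[y:y+150,x:x+200],(400,300),interpolation=cv2.INTER_CUBIC)
cv2.imwrite("pics/m1.png",np.vstack([np.hstack([f(sc,290,160),f(sd,240,180)]),np.hstack([g(sc,110,230),g(sd,240,265)])]))
E
```

```text
stud [ 0.552 -0.267  0.086]
botL [ 0.49  -0.324  0.   ]
botR [ 0.599 -0.203  0.   ]
lidL [ 0.392 -0.229  0.24 ]
lidR [ 0.501 -0.103  0.24 ]
block [0.482 0.222 0.06 ]
(array([0.48310831, 0.22130198, 0.0611728 ]), [np.float64(8.398726913825761e-05), np.float64(8.398726913817719e-05)])
0.1631700883110188
```

View pics/m1.png

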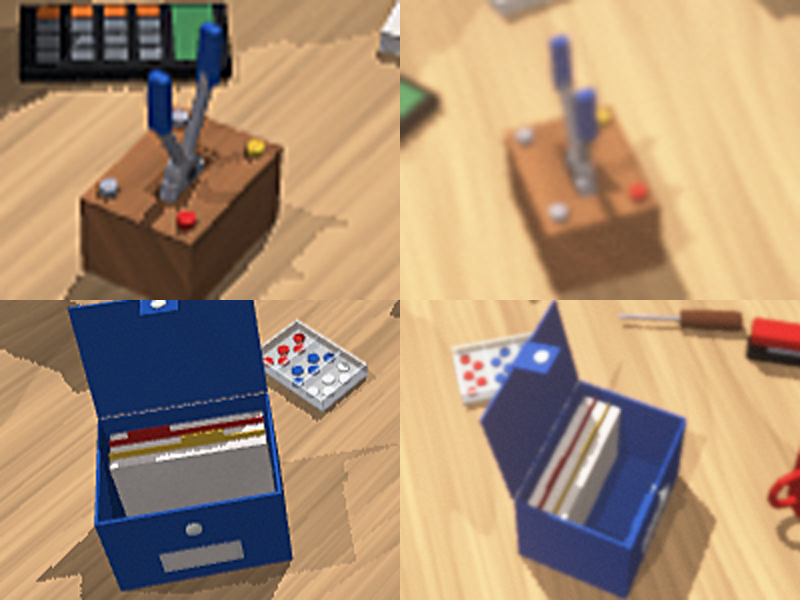

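The montage shows the block's top corners at scene pixels (310,209), (337,187), (360,197) and (337,220), with the pliers' handles spread along the long edge. The stud is at about (207,347). I'll move the wrist over the block and triangulate the grips from two views.

```bash
cat >> h.py <<'E'
def blobs(im,lo,hi,amin=100):
    m=cv2.inRange(cv2.cvtColor(im,cv2.COLOR_BGR2HSV),lo,hi);n,l,s,c=cv2.connectedComponentsWithStats(m)
    return [(s[i,4],*s[i,:4],c[i].round(1)) for i in range(1,n) if s[i,4]>=amin]
E
python3 - <<'E'
from h import *
P=[plane("scene",u,.06) for u in((310.5,208.75),(337.5,187),(360.5,197),(337,220))]
d=[P[(i+1)%4]-P[i] for i in range(4)];print([np.linalg.norm(x).round(3) for x in d],[np.degrees(np.arctan2(x[1],x[0])).round(1) for x in d],np.mean(P,0))
v=d[0]-d[2];yaw=np.arctan2(v[1],v[0]);c=np.mean(P,0)
# choose half turn by joint 7 closeness
best=min((yaw,yaw+np.pi),key=lambda y:(lambda s:99 if s is None else abs(s[6]))(arm.ik([c[0],c[1],.3],qdown(y))))
print(best,arm.ik([c[0],c[1],.3],qdown(best)))
R=Ro.from_quat(qdown(best)).as_matrix()
print(arm.read_time())
ims=[]
for k,o in enumerate((-.02,.05)):
    arm.movep(np.array([c[0],c[1],.30])+R[:,0]*o,qdown(best));im,pose=look(f"w{k}");ims.append(im)
    print(arm.read_time(),pose[0].round(4));[print(b) for b in blobs(im,(105,120,40),(130,255,255))]
cv2.imwrite("pics/m2.png",cv2.resize(np.hstack(ims),(800,300)))
E
```

```text
[np.float64(0.11), np.float64(0.07), np.float64(0.106), np.float64(0.076)] [np.float64(88.9), np.float64(1.6), np.float64(-87.9), np.float64(-175.7)] [0.48502731 0.22516739 0.06      ]
1.5789392115851242 [-0.49307237  0.43957634  0.02570172  1.76461673 -0.01356698  0.93757068
  1.11715463]
0.15
2.1083 [0.5046 0.2268 0.3   ]
(np.int32(196), np.int32(57), np.int32(124), np.int32(17), np.int32(15), array([ 65.3, 131. ]))
(np.int32(121), np.int32(86), np.int32(126), np.int32(14), np.int32(15), array([ 91.5, 132.9]))
(np.int32(193), np.int32(45), np.int32(138), np.int32(17), np.int32(16), array([ 53.1, 145.5]))
(np.int32(172), np.int32(73), np.int32(140), np.int32(15), np.int32(15), array([ 80.3, 147.1]))
(np.int32(416), np.int32(355), np.int32(192), np.int32(20), np.int32(31), array([365.4, 208.3]))
(np.int32(590), np.int32(262), np.int32(197), np.int32(25), np.int32(32), array([273.9, 212.6]))
2.5417 [0.4339 0.2258 0.3003]
(np.int32(159), np.int32(71), np.int32(199), np.int32(15), np.int32(14), array([ 78.5, 205.4]))
(np.int32(166), np.int32(60), np.int32(212), np.int32(16), np.int32(14), array([ 67.3, 218.4]))
(np.int32(487), np.int32(350), np.int32(288), np.int32(21), np.int32(41), array([361.1, 309.5]))
(np.int32(628), np.int32(267), np.int32(292), np.int32(22), np.int32(42), array([278. , 313.1]))
```

View pics/m2.png

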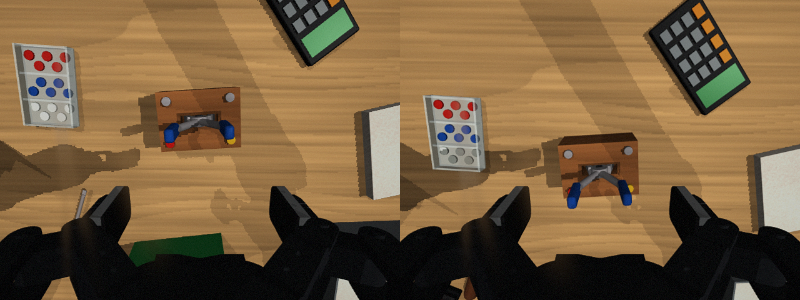

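The wrist views show the block and the open pliers, with the blue grips at about (274,213)/(365,208) in view 1 and (278,313)/(361,310) in view 2. I'll triangulate these.

Run:
```python
from h import *
L=[np.load(f"pics/w{k}.npz") for k in(0,1)];po=[(x["p"],x["q"]) for x in L]
G=[]
for u,v in(((273.9,212.6),(278,313.1)),((365.4,208.3),(361.1,309.5))):
    x,e=tri(ray("wrist",u,po[0]),ray("wrist",v,po[1]));G.append(x);print(x.round(4),np.round(e,4))
d=G[0]-G[1];print("mid",(G[0]+G[1])/2,"sep",np.linalg.norm(d),"yaw",np.degrees(np.arctan2(d[1],d[0])))
# block edges: brown top by hough-free minAreaRect in both views
for k in(0,1):
    im=cv2.imread(f"pics/w{k}.png");m=cv2.inRange(cv2.cvtColor(im,cv2.COLOR_BGR2HSV),(5,110,60),(15,255,160));m[:, :200]=0;m[:,420:]=0;m[330:]=0
    m=cv2.morphologyEx(m,cv2.MORPH_CLOSE,np.ones((15,15)));cs,_=cv2.findContours(m,0,2);c=max(cs,key=cv2.contourArea);r=cv2.minAreaRect(c)
    B=np.array([plane("wrist",p,.06,po[k]) for p in cv2.boxPoints(r)]);print(r,B.round(3).tolist())
    for u in ((332,162),(460,155)) if k==0 else ():pass
# grey studs on block top
for k,(a,b) in enumerate((((332,203-1),(459,196)),)): pass
```

```text
[0.4852 0.1978 0.136 ] [0.0001 0.0001]
[0.4818 0.2555 0.1362] [0.0004 0.0004]
mid [0.4835151  0.22661916 0.13605039] sep 0.05777976256007725 yaw -86.58357367614822
((309.5, 164.5), (329.0, 219.0), 90.0) [[0.343, 0.138, 0.06], [0.341, 0.298, 0.06], [0.609, 0.32, 0.06], [0.611, 0.118, 0.06]]
((309.0, 164.5), (329.0, 218.0), 90.0) [[0.272, 0.137, 0.06], [0.271, 0.296, 0.06], [0.538, 0.318, 0.06], [0.54, 0.117, 0.06]]
```

Run:
```python
from h import *
q=qdown(np.radians(93.4));c=np.array([.4835,.2266])
arm.movep([*c,.26],q);arm.line_to([*c,.186],.12)
print(arm.read_time(),arm.read_ft_force(),arm.read_tool_pos(),arm.read_opening(),arm.read_finger_force())
for o in(.80,.76,.72,.70,.68):
    arm.move_gripper(o,20);print(o,arm.read_time(),arm.read_opening(),arm.read_finger_force(),np.round(arm.read_ft_force(),2),np.round(arm.read_wrist_torque(),2))
```

```text
3.6667 [0.47040101 0.22040807 0.12873259] [0.48389485 0.2269886  0.18689666] 1.0009189375151064 0.0
0.8 3.9833 0.7976263965860101 0.138509968108943 [-0.07 -0.54 -0.56] [-0.1  -0.02 -0.01]
0.76 4.2 0.7626325540890894 5.453688003475463 [-0.25 -0.54  4.61] [-0.16  0.02 -0.  ]
0.72 4.4167 0.7216978315716159 6.708880439400673 [-0.47 -0.29  6.5 ] [-0.11  0.04  0.01]
0.7 4.6333 0.7018769457699106 7.625618129968643 [-0.43 -1.17  9.89] [-0.09  0.1   0.04]
0.68 4.85 0.6801163022424513 10.44405922293663 [-1.12 -0.52 11.56] [-0.15  0.12 -0.  ]
```

Run:
```python
from h import *
p=np.array([.4835,.2266,.186])
for i in range(6):
    p[2]+=.001;arm.line_to(p,.05);print(arm.read_time(),arm.read_tool_pos()[2].round(5),np.round(arm.read_ft_force(),2),arm.read_finger_force().round(2),arm.read_opening().round(4))
```

```text
Traceback (most recent call last):
AttributeError: 'float' object has no attribute 'round'
```

```bash
cat >> h.py <<'E'
def st(*a): print(*a,"t%.2f"%arm.read_time(),"p",np.round(arm.read_tool_pos(),4),"F",np.round(arm.read_ft_force(),2),"T",np.round(arm.read_wrist_torque(),2),"ff%.2f o%.4f"%(arm.read_finger_force(),arm.read_opening()),flush=True)
E
python3 - <<'E'
from h import *
p=np.array([.4835,.2266,.187]);st()
for i in range(5):
    p[2]+=.001;arm.line_to(p,.05);st()
E
```

```text
t5.10 p [0.485  0.2273 0.1887] F [-0.04  0.2   7.85] T [-0.03 -0.05  0.01] ff8.22 o0.6844
t5.35 p [0.4842 0.2271 0.1887] F [0.52 0.44 5.04] T [ 0.   -0.06  0.  ] ff7.21 o0.6791
t5.60 p [0.4834 0.2267 0.1888] F [-0.02  0.83  2.54] T [ 0.12 -0.08 -0.  ] ff6.14 o0.6839
t5.85 p [0.483  0.2262 0.1894] F [-0.27  0.4  -1.33] T [ 0.05 -0.05  0.01] ff4.93 o0.6819
t6.10 p [0.4832 0.2264 0.1907] F [-0.64  0.51 -2.34] T [-0.01 -0.07 -0.  ] ff4.94 o0.6817
t6.35 p [0.4835 0.2266 0.192 ] F [ 1.3   0.07 -1.75] T [-0.01 -0.02 -0.  ] ff4.93 o0.6830
```

Run:
```python
from h import *
p=np.array([.4835,.2266,.43]);arm.line_to(p,.2);st()
S=np.array([.552,-.267]);a,b=plane("scene",(170,374),0),plane("scene",(255,360),0);w=(b-a)[:2]/np.linalg.norm(b-a);n=np.array([w[1],-w[0]]) # outward
yaw=np.arctan2(n[1],n[0]);t=S+.05*n
for y in(yaw,yaw+np.pi):print(np.degrees(y),arm.ik([*t,.43],qdown(y)),arm.ik([*S,.246],qdown(y)))
y=min((yaw,yaw+np.pi),key=lambda y:(lambda s:99 if s is None else abs(s[6]))(arm.ik([*t,.43],qdown(y))))
arm.movep([*t,.43],qdown(y));arm.pause(.2);st(np.degrees(y));im,_=look("w3")
```

```text
t7.69 p [0.483  0.2264 0.4288] F [ 0.25 -0.1  -1.03] T [-0.02 -0.05  0.04] ff4.93 o0.6775
-41.91969461423621 [ 0.10050141  0.62961905  0.69461481  1.17821732 -0.38888618  1.46180844
  0.00603695] [ 0.04631092  0.68882643  0.63739779  1.6217911  -0.46984918  0.98901872
  0.10610635]
138.0803053857638 [ 0.80687161  0.65038686 -0.77145344  1.14929558  0.43696288  1.50025853
  2.52526175] [ 4.16593563e-01  6.14033329e-01 -2.82653595e-03  1.60908028e+00
  2.04932603e-03  9.18481936e-01  2.82299531e+00]
-41.91969461423621 t9.83 p [ 0.5897 -0.2995  0.43  ] F [-0.42 -0.18 -2.37] T [-0.04  0.05 -0.04] ff4.94 o0.6765
```

View pics/w3.png

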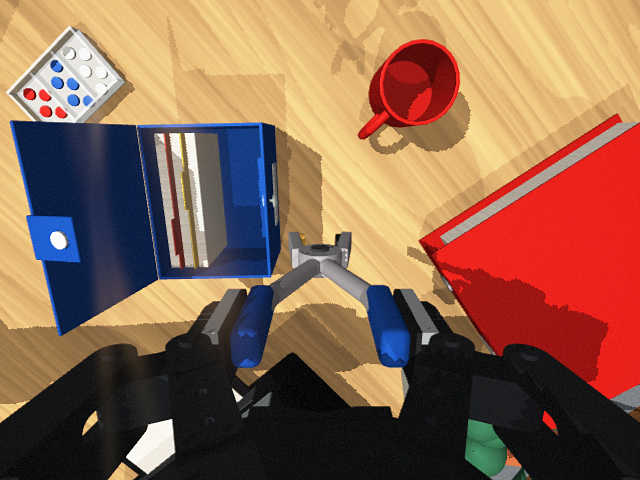

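The wrist view shows the box rim and the stud wall's rim running from about (273,124) to (271,276). The pliers hang at (320,245), with the wall to their left. I'll zoom in for exact rim and cap pixels.

Run:
```python
import cv2,numpy as np
im=cv2.imread("pics/w3.png");a=cv2.resize(im[112:172,230:290],(400,400),interpolation=cv2.INTER_NEAREST);b=cv2.resize(im[170:230,240:300],(400,400),interpolation=cv2.INTER_NEAREST);c=cv2.resize(im[230:290,230:290],(400,400),interpolation=cv2.INTER_NEAREST)
o=np.hstack([a,c])
sc=cv2.imread("pics/scene.png")[325:365,160:260];o=np.vstack([o[:300],cv2.resize(np.hstack([sc]),(400,160),interpolation=cv2.INTER_NEAREST)[:,:].repeat(1,0) if 0 else np.hstack([b[75:375],c[100:400]])])
cv2.imwrite("pics/m3.png",o)
hsv=cv2.cvtColor(im,cv2.COLOR_BGR2HSV)
for r in(140,160,180,220,240,260):print(r,[tuple(int(v) for v in hsv[r,x]) for x in range(256,284,2)])
```

```text
140 [(108, 220, 133), (110, 213, 127), (108, 204, 217), (109, 207, 202), (110, 191, 56), (110, 187, 60), (108, 200, 60), (109, 242, 58), (110, 207, 58), (109, 233, 58), (16, 133, 123), (16, 131, 128), (17, 131, 128), (17, 137, 132)]
160 [(110, 215, 126), (109, 205, 226), (108, 209, 218), (109, 205, 219), (111, 208, 114), (109, 224, 58), (110, 187, 60), (110, 212, 59), (112, 206, 57), (111, 204, 60), (120, 22, 59), (15, 134, 129), (16, 132, 137), (17, 138, 120)]
180 [(110, 209, 138), (109, 214, 205), (109, 209, 220), (109, 209, 220), (109, 211, 226), (109, 214, 50), (110, 196, 61), (109, 205, 56), (109, 143, 75), (14, 25, 111), (111, 67, 72), (15, 124, 134), (17, 138, 139), (17, 136, 139)]
220 [(109, 234, 95), (109, 216, 98), (110, 213, 96), (110, 211, 190), (108, 221, 195), (109, 211, 225), (109, 214, 75), (110, 196, 60), (109, 220, 58), (109, 161, 65), (23, 27, 115), (110, 89, 72), (17, 125, 126), (18, 138, 129)]
240 [(110, 210, 102), (108, 252, 95), (109, 217, 100), (109, 224, 100), (109, 220, 96), (109, 210, 210), (110, 217, 159), (110, 250, 52), (108, 237, 57), (110, 229, 59), (109, 222, 61), (109, 217, 60), (130, 27, 56), (18, 132, 124)]
260 [(109, 212, 65), (111, 195, 68), (109, 220, 66), (110, 216, 98), (111, 195, 102), (110, 209, 88), (109, 217, 219), (109, 234, 87), (112, 202, 58), (110, 205, 61), (108, 133, 65), (16, 131, 170), (16, 134, 160), (17, 132, 156)]
```

View pics/m3.png

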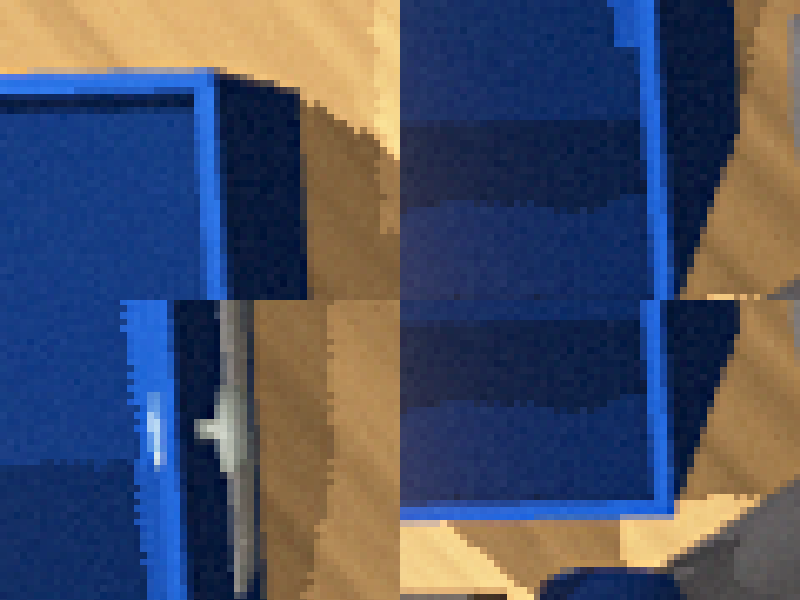

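In the zoom, the stud wall's outer rim corners are at (262.5,122.8) and (270.8,277.2). The cap is at about (271.5,200.8).

Run:
```python
from h import *
L=np.load("pics/w3.npz");po=(L["p"],L["q"])
A,B=[plane("wrist",u,.11,po) for u in((262.5,122.8),(270.8,277.2))]
print(A,B,np.linalg.norm(A-B));w=(A-B)[:2]/np.linalg.norm(A-B);n=np.array([w[1],-w[0]]);M=(A+B)[:2]/2
print("mid",M,"n",n,np.degrees(np.arctan2(n[1],n[0])))
for u in((265.7,180),(267.6,220)):print((plane("wrist",u,.11,po)[:2]-M)@n)
C=plane("wrist",(271.5,200.8),.086,po);print("cap",C,(C[:2]-M)@w,(C[:2]-M)@n)
# scene stud cap centroid
im=cv2.imread("pics/scene.png");hsv=cv2.cvtColor(im[335:352,195:220],cv2.COLOR_BGR2HSV);m=cv2.inRange(hsv,(0,0,110),(180,110,255))
n_,l,s,c=cv2.connectedComponentsWithStats(m);print(s[1:],c[1:]+[195,335])
i=1+np.argmax(s[1:,4]);D=plane("scene",c[i]+[195,335],.086);print("scene cap",D,(D[:2]-M)@w,(D[:2]-M)@n,tri(ray("scene",c[i]+[195,335]),ray("wrist",(271.5,200.8),po)))
```

```text
[ 0.60167156 -0.20126588  0.11      ] [ 0.49404506 -0.3255067   0.11      ] 0.16437531550097165
mid [ 0.54785831 -0.26338629] n [ 0.75583623 -0.65476071] -40.9015083762819
0.00012986289346674304
-0.0001336500494712195
cap [ 0.54904421 -0.26487238  0.086     ] -0.0003467593233759723 0.001869380850640288
[[ 8  7  8  5 37]] [[206.40540541 344.05405405]]
scene cap [ 0.54970838 -0.26646906  0.086     ] -0.0011187164377856262 0.003416826762996265 (array([ 0.54821602, -0.2652205 ,  0.08320416]), [np.float64(0.0003378378844781712), np.float64(0.00033783788447809153)])
```

```bash
cat >> h.py <<'E'
M=np.array([.54786,-.26339]);YAW=np.radians(-40.9);n=np.array([np.cos(YAW),np.sin(YAW)]);w=np.array([-n[1],n[0]]);QB=qdown(YAW)
def at(out,z,al=0): return np.array([*(M+out*n+al*w),z])
E
python3 - <<'E'
from h import *
L=np.load("pics/w3.npz");po=(L["p"],L["q"])
R=Ro.from_quat(po[1]).as_matrix()
for u in((320.5,247),(290,245),(351,245)):
    for dz in(.127,.165):print(u,dz,(R.T@(plane("wrist",u,po[0][2]-dz,po)-po[0])).round(4))
print("tool x in w:",R[:2,0]@w)
arm.movep(at(.00085,.36),QB);arm.line_to(at(.00085,.292),.12);arm.pause(.2);st()
im,_=look("w4");cv2.imwrite("pics/m4.png",cv2.resize(im[180:330,230:430],(800,600),interpolation=cv2.INTER_CUBIC))
sc=snapshot("scene");cv2.imwrite("pics/s4.png",sc)
E
```

```text
(320.5, 247) 0.127 [0.0094 0.0011 0.127 ]
(320.5, 247) 0.165 [-0.0019  0.0012  0.165 ]
(290, 245) 0.127 [ 0.0105 -0.0157  0.127 ]
(290, 245) 0.165 [-0.0006 -0.0188  0.165 ]
(351, 245) 0.127 [0.0106 0.0179 0.127 ]
(351, 245) 0.165 [-0.0006  0.0212  0.165 ]
tool x in w: 0.9998721143239061
t11.25 p [ 0.5488 -0.2643  0.2931] F [-0.96 -0.19 -2.05] T [-0.04 -0.03  0.01] ff4.94 o0.6861
```

View pics/m4.png

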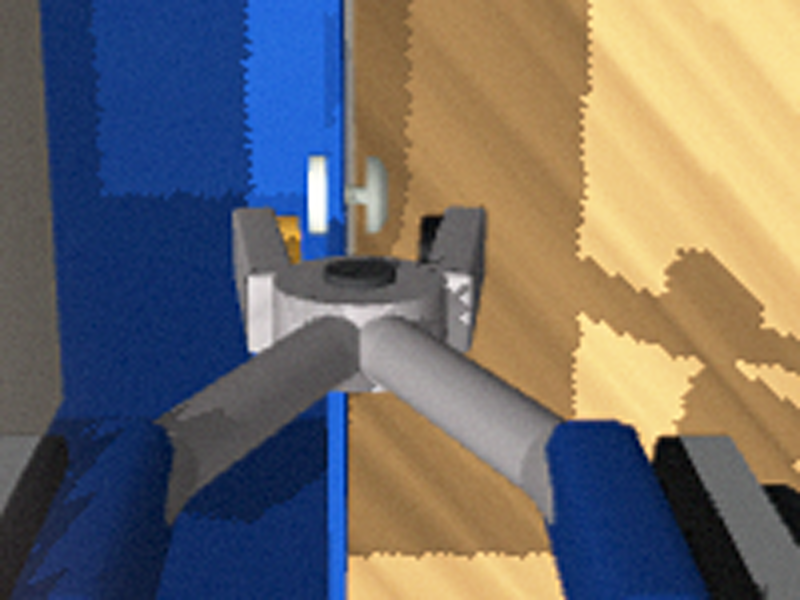

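The zoomed wrist view shows the jaws straddling the wall: die faces at columns 300 and 422, and the cap-to-socket stack spanning 306–388. The stack's middle is about 2 mm left of the jaws' middle. I'll compute the shifts both across and along the wall.

Run:
```python
from h import *
L=np.load("pics/w4.npz");po=(L["p"],L["q"]);R=Ro.from_quat(po[1]).as_matrix()
f=lambda c,z:(R.T@(plane("wrist",(c[0]/4+230,c[1]/4+180),z,po)-po[0])).round(4)
z=po[0][2]
print("out now",(po[0][:2]-M)@n,(po[0][:2]-M)@w)
print("cap outer",f((388,196),.086),"top",f((375,157),.0935),"bot edge",f((375,235),.0785))
print("socket",f((306,196),.086),f((317,157),.0935))
print("rim outer",f((346,300),.11),f((346,80),.11),f((347,560),.11))
print("tip +x faces L/R",f((235,208),z-.169),f((486,208),z-.169),"bolt",f((360,271),z-.127))
print("dies",f((300,235),z-.163),f((422,235),z-.163))
```

```text
out now 0.001360961415750559 -6.876072203411831e-05
cap outer [-2.000e-04  6.200e-03  2.071e-01] top [0.0091 0.0037 0.1996] bot edge [-0.0099  0.0039  0.2146]
socket [-2.000e-04 -9.400e-03  2.071e-01] [ 0.0091 -0.007   0.1996]
rim outer [-0.0133 -0.0016  0.1831] [ 0.0262 -0.0015  0.1831] [-0.0643 -0.0015  0.183 ]
tip +x faces L/R [ 0.0072 -0.0198  0.169 ] [0.0072 0.0217 0.1691] bolt [0.009  0.0009 0.127 ]
dies [ 0.0042 -0.0088  0.163 ] [0.0042 0.0109 0.163 ]
```

Run:
```python
from h import *
o,al=-.00125,-.0014
arm.line_to(at(o,.292,al),.03);arm.pause(.3);st()
def F():
    f=np.mean([arm.read_ft_force() if not arm.pause(.02) else 0 for _ in range(8)],0);return np.array([f[:2]@n,f[:2]@w,f[2]])
f0=F();print("base",f0.round(2))
for z in(.280,.270,.264,.258,.254):
    arm.line_to(at(o,z,al),.05);f=F()-f0;print(z,f.round(2),arm.read_tool_pos()[2])
    if np.abs(f).max()>2.5:print("contact");break
else:
    while z>.2455:
        z-=.0005;arm.line_to(at(o,z,al),.03);f=F()-f0;print(round(z,4),f.round(2),np.round(arm.read_tool_pos()[2],5))
        if np.abs(f).max()>1.5:print("contact");break
st();np.save("f0.npy",f0)
im,_=look("w5");cv2.imwrite("pics/m5.png",np.hstack([cv2.resize(im[150:330,230:430],(444,400)),cv2.resize(snapshot("scene")[280:380,140:230],(356,400))]))
```

```text
t11.90 p [ 0.5461 -0.2636  0.292 ] F [ 0.23 -0.16 -1.83] T [-0.02  0.03 -0.04] ff4.94 o0.6822
base [-0.06  0.03 -1.67]
0.28 [-0.12 -0.29  0.14] 0.2800660552495342
0.27 [-0.2   0.08 -0.02] 0.2700685140504951
0.264 [ 0.05  0.07 -0.1 ] 0.264005310632752
0.258 [0.16 0.04 0.15] 0.25800340935653165
0.254 [ 0.06 -0.31 -0.3 ] 0.2540041180425193
0.2535 [ 0.1  -0.    0.01] 0.25354
0.253 [ 0.12  0.02 -0.23] 0.25299
0.2525 [ 0.41  0.18 -0.03] 0.25248
0.252 [ 0.09  0.1  -0.18] 0.252
0.2515 [ 0.15  0.08 -0.22] 0.25151
0.251 [-0.14  0.09 -0.08] 0.25099
0.2505 [ 0.05 -0.06 -0.24] 0.2505
0.25 [-0.11 -0.38 -0.29] 0.25001
0.2495 [-0.28  0.05 -0.2 ] 0.24949
0.249 [-0.18  0.02 -0.22] 0.24901
0.2485 [ 0.11 -0.21  0.33] 0.24858
0.248 [-0.71 -0.07  3.84] 0.24843
contact
t18.82 p [ 0.5461 -0.2637  0.2484] F [-0.45  0.51  2.6 ] T [0.14 0.11 0.01] ff5.95 o0.6804
```

View pics/m5.png

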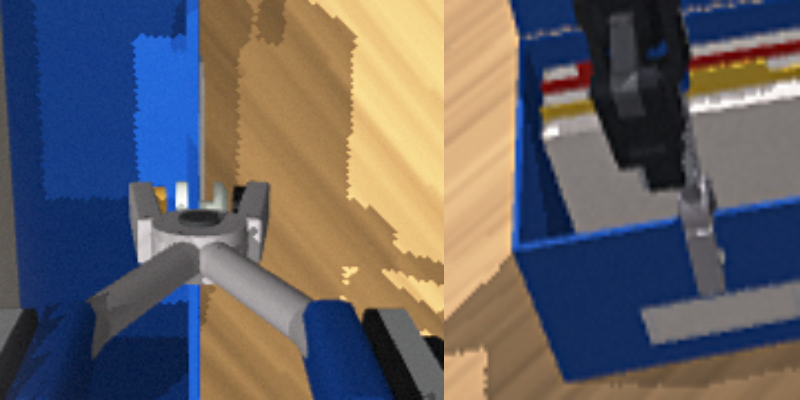

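The pliers rest on the rim at about 2–3 N, with the dies either side of the cap and socket. I'll squeeze in small steps, using the wrist force to keep the vertical and lateral loads low.

```bash
cat >> h.py <<'E'
def F():
    f=np.zeros(3);ff=0
    for _ in range(5): arm.pause(.02);f=f+arm.read_ft_force();ff+=arm.read_finger_force()
    f/=5;return np.array([f[:2]@n,f[:2]@w,f[2]]),ff/5
E
cat > sq.py <<'E'
from h import *
import sys,json
f0=np.load("f0.npy")
def squeeze(g,g_end,o,al,z,step=.01,ffmax=17.5,stop=None):
    while True:
        f,ff=F();f=f-f0
        o+=np.clip(f[0]*.00015,-.0006,.0006);z+=np.clip((1.2-f[2])*-.0002,-.0008,.0008)*(-1 if 0 else 1)*1.0
        arm.line_to(at(o,z,al),.05);f2,ff=F();f2=f2-f0
        print("g%.3f o%.4f ff%.2f F%s->%s out%.5f z%.5f t%.1f"%(g,arm.read_opening(),ff,f.round(1),f2.round(1),o,z,arm.read_time()),flush=True)
        json.dump([g,o,al,z],open("sq.json","w"))
        if ff>ffmax or np.abs(f2).max()>9 or g-step<g_end-1e-6:break
        g-=step;z+=.0002;arm.move_gripper(g,20)
E
python3 - <<'E'
from sq import *
squeeze(.68,.58,-.00125,-.0014,.2482)
E
```

```text
g0.680 o0.6845 ff5.27 F[-0.4 -0.1  4.7]->[ 0.1 -0.1  1.7] out-0.00132 z0.24890 t19.3
g0.670 o0.6669 ff5.16 F[-0.2 -0.2  2.6]->[-0.3  0.1 -0.1] out-0.00135 z0.24938 t20.0
g0.660 o0.6581 ff5.24 F[-0.6 -0.4  0.9]->[ 0.2  0.2 -0.1] out-0.00143 z0.24953 t20.6
g0.650 o0.6510 ff5.42 F[-0.2  0.2  1.6]->[ 0.1 -0.1  0.2] out-0.00146 z0.24981 t21.2
g0.640 o0.6407 ff5.64 F[-0.3  0.   2. ]->[0.1 0.4 0.5] out-0.00151 z0.25016 t21.9
g0.630 o0.6320 ff5.75 F[-0.5 -0.1  2.2]->[ 0.3 -0.1  0.6] out-0.00159 z0.25057 t22.5
g0.620 o0.6210 ff5.97 F[ 0.5 -0.1  1.6]->[ 1.1 -0.4  0.7] out-0.00151 z0.25084 t23.1
g0.610 o0.6134 ff6.33 F[ 1.  -0.   1.6]->[1.5 0.1 1. ] out-0.00136 z0.25112 t23.8
g0.600 o0.6017 ff6.25 F[1.4 0.1 3. ]->[1.2 0.3 0.9] out-0.00115 z0.25167 t24.4
g0.590 o0.5982 ff6.31 F[ 1.1 -0.2  1.8]->[ 1.6 -0.2  0.8] out-0.00098 z0.25200 t25.0
g0.580 o0.5833 ff6.33 F[1.4 0.3 1.8]->[ 1.3 -0.3  0.9] out-0.00077 z0.25233 t25.7
```

Run:
```python
from sq import *
g,o,al,z=json.load(open("sq.json"));squeeze(g,.49,o,al,z,ffmax=16.9)
```

```text
g0.580 o0.5831 ff6.41 F[ 1.2 -0.   0.7]->[0.8 0.  0.3] out-0.00058 z0.25222 t26.1
g0.570 o0.5735 ff7.50 F[0.1 0.1 2.8]->[ 0.7 -0.2  0.3] out-0.00056 z0.25274 t26.7
g0.560 o0.5635 ff9.07 F[ 0.2 -0.2  1.5]->[ 0.6  0.2 -0.3] out-0.00053 z0.25300 t27.4
g0.550 o0.5519 ff10.81 F[-0.4  0.4  1.4]->[-0.4 -0.4  0.6] out-0.00059 z0.25323 t28.0
g0.540 o0.5415 ff12.17 F[-1.2  0.1  1.7]->[-0.6  0.1  0.2] out-0.00077 z0.25353 t28.6
g0.530 o0.5311 ff12.47 F[-1.6 -0.4  2.3]->[-0.7  0.4 -0.3] out-0.00101 z0.25394 t29.3
g0.520 o0.5214 ff10.79 F[-1.4 -0.1  1.5]->[-0.8  0.1 -0.3] out-0.00122 z0.25421 t29.9
g0.510 o0.5087 ff6.51 F[-1.3 -0.3  1.3]->[-1.1  0.4  0.6] out-0.00141 z0.25443 t30.5
g0.500 o0.5002 ff6.44 F[-1.1  0.   2.3]->[-0.9  0.   0.4] out-0.00157 z0.25485 t31.2
g0.490 o0.4875 ff6.38 F[-0.6  0.3  1.8]->[-0.6 -0.   0.3] out-0.00167 z0.25518 t31.8
```

The force rose to 12.5 N and then fell to the spring level, so the cap snapped over. I'll close on until the dies just touch to confirm it is home, then stop early.

Run:
```python
from sq import *
g,o,al,z=json.load(open("sq.json"));squeeze(g,.445,o,al,z,step=.005,ffmax=9.0)
```

```text
g0.490 o0.4899 ff6.50 F[-0.9  0.  -0.1]->[-0.6  0.   0.4] out-0.00180 z0.25493 t32.2
g0.485 o0.4839 ff6.52 F[-1.1 -0.2  1.3]->[-0.3  0.4  0.7] out-0.00197 z0.25515 t32.8
g0.480 o0.4835 ff7.65 F[-0.7  0.1  1.3]->[-0.1 -0.4 -0. ] out-0.00207 z0.25537 t33.5
g0.475 o0.4752 ff9.94 F[-0.2 -0.2  0.1]->[ 0.   0.  -0.4] out-0.00211 z0.25535 t34.1
```

Run:
```python
from sq import *
g,o,al,z=json.load(open("sq.json"))
while g<.679:
    g=min(.68,g+.03);arm.move_gripper(g,20);z-=.0008
    arm.line_to(at(o,z,al),.05);f,ff=F();f=f-f0
    z+=np.clip((f[2]-.6)*.0002,-.0006,.0006);arm.line_to(at(o,z,al),.05);f2,ff=F();f2-=f0
    print("g%.3f ff%.2f %s->%s z%.5f t%.1f"%(g,ff,f.round(1),f2.round(1),z,arm.read_time()),flush=True)
json.dump([g,o,al,z],open("sq.json","w"))
im,_=look("w6");cv2.imwrite("pics/m6.png",np.hstack([cv2.resize(im[150:330,230:430],(444,400)),cv2.resize(snapshot("scene")[280:380,140:230],(356,400))]))
```

```text
g0.505 ff6.35 [ 0.3 -0.6 -0.1]->[ 0.7 -0.   0.9] z0.25440 t35.0
g0.535 ff6.15 [-0.4 -0.1  1.8]->[-0.5  0.   0.5] z0.25385 t35.9
g0.565 ff5.81 [-0.2 -0.4 -0.1]->[ 0.  -0.1 -0.5] z0.25290 t36.8
g0.595 ff5.64 [-0.   0.1 -0.3]->[-0.2  0.   0. ] z0.25192 t37.6
g0.625 ff5.46 [ 0.  -0.5 -0. ]->[-0.1 -0.1 -0.2] z0.25100 t38.5
g0.655 ff5.26 [ 0.   0.3 -0.4]->[-0.1  0.2 -0. ] z0.25001 t39.4
g0.680 ff4.91 [ 0.3 -0.3 -0. ]->[ 0.1 -0.6 -0.2] z0.24908 t40.3
```

View pics/m6.png

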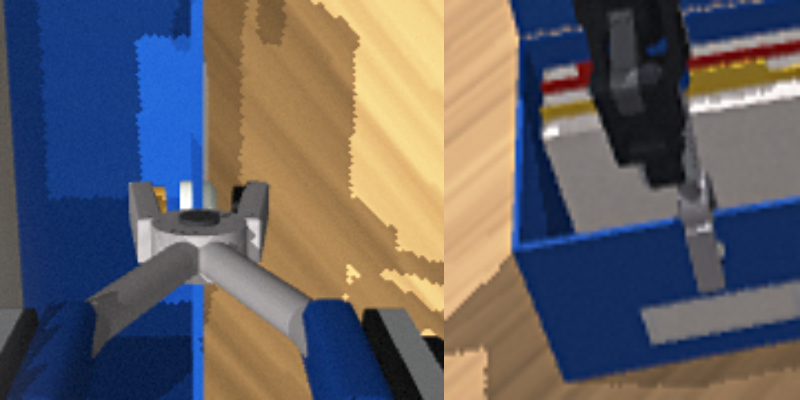

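The picture shows the cap now flat against the wall (its outer edge is much closer to the wall), the jaws open and the box unmoved. Next I lift clear and return to the pocket.

Run:
```python
from sq import *
g,o,al,z=json.load(open("sq.json"))
arm.line_to(at(o,.262,al),.04);f,_=F();print((f-f0).round(2))
arm.line_to(at(o,.43,al),.15);st()
q=qdown(np.radians(93.4));c=[.4835,.2266]
arm.movep([*c,.43],q);arm.line_to([*c,.236],.15);arm.pause(.3);st()
b=arm.read_ft_force()
for z in(.228,.222,.214,.206,.200,.196,.193,.1915,.1905,.190,.1895,.189,.1885):
    arm.line_to([*c,z],.04);arm.pause(.05);f=np.mean([arm.read_ft_force() if not arm.pause(.02) else 0 for _ in range(4)],0)-b;print(z,f.round(1),arm.read_tool_pos()[2])
    if np.abs(f).max()>4:print("contact");break
st();im,_=look("w7")
cv2.imwrite("pics/m7.png",cv2.resize(im[100:400,170:470],(600,600)))
```

```text
[ 0.23 -0.04  0.13]
t42.22 p [ 0.5451 -0.2627  0.4289] F [ 0.21  0.93 -2.05] T [ 0.01 -0.04 -0.03] ff4.91 o0.6780
t45.75 p [0.4836 0.2267 0.2364] F [ 0.83 -0.4  -1.9 ] T [-0.02  0.02  0.06] ff4.91 o0.6824
0.228 [-0.5  0.9  0. ] 0.22794784073573934
0.222 [-0.5  0.6  0.5] 0.22198340431570812
0.214 [-0.7  0.5  0.3] 0.21399779206781233
0.206 [-0.7  0.   0.1] 0.20600149677366997
0.2 [-0.5  0.6  0.6] 0.19995559592597556
0.196 [-0.8 -0.  -0.1] 0.19596000853556755
0.193 [-0.6  0.2  0. ] 0.19295757451469217
0.1915 [-0.9  0.8  0.5] 0.19151636308112896
0.1905 [-0.6  0.3 -0.4] 0.19045685601692391
0.19 [-0.9  0.2  0.7] 0.19000190703073083
0.1895 [-0.9  0.4 -0. ] 0.18949924170467375
0.189 [-0.7  0.4  2.2] 0.1892069580002303
0.1885 [-1.3 -0.5  7.6] 0.18907499671839723
contact
t50.92 p [0.4839 0.2266 0.1891] F [-0.36 -0.69  6.22] T [-0.22  0.11  0.03] ff6.93 o0.6826
```

The pliers are seated at the original height. Next I release them, rise, and check all views.

Run:
```python
from h import *
c=[.4835,.2266]
arm.line_to([*c,.1888],.04);arm.move_gripper(.74,20);st();arm.move_gripper(1.0);st()
arm.line_to([*c,.28],.12);R=Ro.from_quat(arm.read_eef_rot()).as_matrix()
arm.line_to(np.array([*c,.30])+R[:,0]*.0+[0,0,.04],.15);st()
im,_=look("w8");arm.pause(.3)
sc=snapshot("scene");sd=snapshot("side")
cv2.imwrite("pics/m8.png",np.vstack([np.hstack([cv2.resize(sc[150:270,270:430],(400,300)),cv2.resize(im[130:370,160:480],(400,300))]),np.hstack([cv2.resize(sc[220:385,110:330],(400,300)),cv2.resize(sc,(400,300))])]))
a=cv2.imread("pics/scene.png");d=cv2.absdiff(a,sc).max(2)[100:];print((d>40).sum(),blobs(cv2.merge([np.full_like(d,255),(d>40).astype(np.uint8)*255,d*0]),(0,0,0),(255,0,0),1)[:0])
n_,l,s,_=cv2.connectedComponentsWithStats((d>40).astype(np.uint8));print(s[1:][s[1:,4]>8])
```

```text
t51.44 p [0.4828 0.2266 0.1879] F [ 0.51 -0.01 -2.07] T [ 0.02 -0.   -0.01] ff3.25 o0.7418
t51.80 p [0.4836 0.2266 0.1889] F [0.6  0.26 0.26] T [0.   0.01 0.01] ff0.00 o1.0004
t53.26 p [0.483  0.2264 0.339 ] F [-0.14  0.08 -0.29] T [-0.    0.05  0.01] ff0.00 o1.0040
15196 []
[[ 101    0    9    2   15]
 [ 113    0   34   38  352]
 [ 314    0   29   36  592]
 [ 344    0   12   18  175]
 [  82    3   40   37  298]
 [ 105    8   16   29  119]
 [ 150   25    5   18   42]
 [ 187   36  142   90 2704]
 [  96   44    8    9   34]
 [ 299   65    6    3   17]
 [ 299   69    6    2   12]
 [ 299   72    6    3   18]
 [ 326   77    2   15   16]
 [  95  107   11    8   18]
 [  71  119   87  155 6977]
 [ 250  153   77  106 3416]
 [ 243  176    3   16   23]
 [ 234  187    8    3    9]
 [ 228  191   14    6   38]
 [ 224  197   19    6   48]
 [  69  225   15   19  129]
 [ 203  240    8    3   16]
 [ 203  244    8    4   17]]
```

View pics/m8.png

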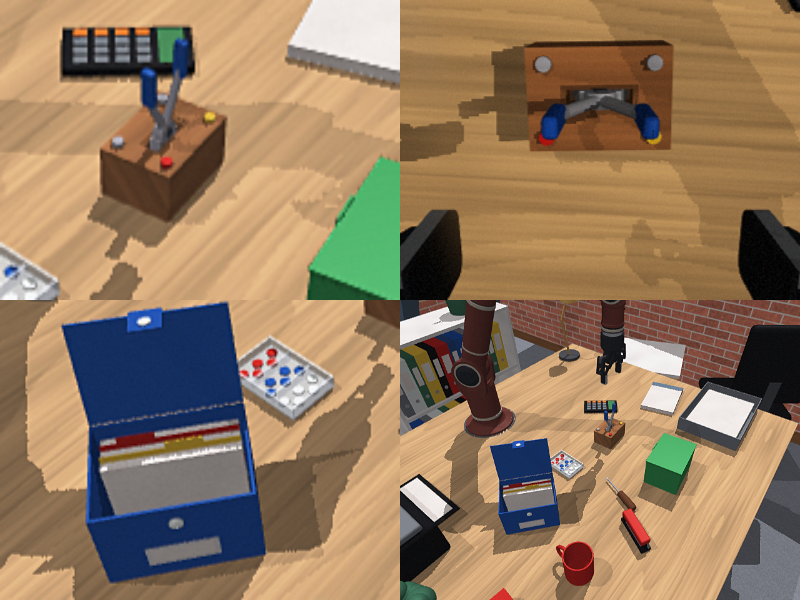

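The pliers stand in their pocket, the cap is home, the lid is open, and everything else is where it was.

```bash
python3 -c "
from h import *
print(ticket.finish_job())"
```

```text
the job is handed in; nothing more can be done
None
```

I clicked the stud's cap home at about 12.5 N peak per grip, stood the pliers back in their pocket jaws down, and handed the job in at about 53 s; the final pictures show the box and lid unmoved, but the judge's verdict was not shown.

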